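# Draw the lowest cassette case from a hand-lever magazine feeder

### The arm

A 6-joint arm with a two-finger parallel gripper is mounted at the origin on a cart in front of the work surface, level with it; the furniture and walls round the work are solid. World frame = base frame: x ahead of the robot, y to its left, z up, the work surface at z = 0. Lengths are in m, angles in rad, forces in N, time in s.
With the tool pointing down it reaches from about 0.25 to 0.775 m from the base axis. Payload 4 kg.
Tool frame: the origin (TCP) lies where the fingers leave the gripper's body, on its centre line; the fingertips stand 97 mm ahead of it and the grasp point (between the pads) lies 78 mm ahead of it; z points along the fingers, y is the line along which they close (so a half turn about z gives the same grasp; the last joint's range is limited). The gripper opens to 94 mm and grips with 3 to 60 N. Pads are 16 mm wide; open, the fingers measure 119 mm over their backs; the gripper's body (75 mm by 177 mm) begins 78 mm behind the grasp point.
Start: joints at [1.216, 0.087, 1.371, -0, 1.684, -0.103], TCP at [0.137, 0.533, 0.303] pointing down, gripper open.
Joint ranges: [-3.1, 3.1], [-0.76, 2.03], [0.27, 2.55], [-1.08, 4.22], [0.17, 2.65], [-2.57, 2.57]. Speed limits (rad/s): [2.79, 2.79, 3.14, 3.14, 3.14, 3.14].

### API

Orientations are given as a unit quaternion [w, x, y, z].
In Python, from rig import * gives the robot as it stands. The module is installed in compiled form; this text tells all that it offers.
- The arm moves only by the shell command python3 -m handwheel 'ROWS' [FORCE]. ROWS is a JSON object of lists of equal length, an entry for each row: "gripper": the opening, from -1 (shut) to 1 (fully open); "linear": the shift along the tool's x, y, z in m, a list of three; "twist": the turn about the tool's z in degrees. In form: {"gripper": [gripper, ...], "linear": [[dx, dy, dz], ...], "twist": [twist, ...]}. A call has 1 to 5 rows; each row shifts and turns the commanded pose from where the row before left it, along the tool's axes as they then stand; what a row does not reach is not made up. A row lasts 1/10 s, in which the tool goes at most 50 mm and 8.59 degrees, less where a joint would pass 70% of its speed; a pose out of reach is approached as far as the arm can. A call is refused whole if a number of a shift passes 0.05 or a number of a turn 8.59, either way. A call with a gripper value outside its range is refused whole. The fingers move at their own pace and stop on an object; FORCE is the grip in N (left out, the last holds). Time passes only in rows, so rows that do not move let the fingers close. It gives the time, the measured TCP pose, the force, the opening and the grip force at its end, in the units of the state.
- sense(): the state, without advancing time (a new reading comes with each control period).
- capture(name): name is "scene" or "top"; returns the picture (420x560x3 uint8, red, green, blue); there is no depth.
- camera_model(name): a dict with "intrinsics" (3x3 intrinsics, pixels), "k1" (the pictures are not rectified: a ray, as slopes to the right and down, at radius r is drawn at 1 + k1 r^2 times it, then the intrinsics apply), "rvec" (rotation vector, rad) and "tvec" (3), from world to camera coordinates, as OpenCV has them. Camera axes: x right, y down, z forward; pixel columns grow to the right and rows downward; lengths in m; the calibration is good to about 2 mm. A picture is of the moment at which its call begins. camera_model takes no time and is no camera call.
- finish_job(): hands the job in; it is judged then, once.
The state is a dict: "time_s": time; "q": joint angles; "qvel": joint speeds; "effort": joint torques, N m; "tcp_pos": TCP position; "orientation": TCP orientation; "ft_force": force on the tool from outside, world axes, zero at the start; "moment": the same for the moment, N m; "opening": finger opening in m; "finger_force": force on a finger pad.
Only numpy, scipy, OpenCV 4.12 (cv2) and the standard library are available. Lean on these libraries where they do the work, as an engineer would, in place of code of your own. Each camera call takes 0.05 s, during which the arm holds its last target. There are 200 camera calls.

### The job

Take the next cassette case from the magazine feeder: pull its lever forward until the pointer stands on the red mark and leave it there, so that the bottom case is presented and the stack rides level on the feed slide; then draw that case straight out without wedging it between the guides or bringing any case above with it, and lay it flat in the felt-lined tray. Last, push the lever fully back so that the remaining three cases drop square onto the magazine floor, and leave everything else on the desk undisturbed.

Things in the scene. Friction and masses are not known exactly. Their poses are not given: they have to be found in the camera images.
- feeder: Fixed grey and aluminium magazine feeder, origin on the desk under the centre of its magazine. -x is the draw direction (out of the mouth, roughly to the robot), z up. Reaches from x = -119 to +174 mm. Four corner guides 100 mm high, 84 mm apart over their outsides, hold four cassette cases lying flat, long side along x. Lever on the -y side, in the plane y = -84 mm.
- feeder_floor (a point): Centre of the magazine floor, on its surface 16 mm above the desk; axes as the feeder's. Inside the guides the magazine is 113 mm long (x) and 72 mm wide (y).
- feeder_mouth (a point): Middle of the mouth, at floor level, 60 mm in front of the floor's centre. The two 15 mm wide guide lips across the front end 21 mm above the floor: one case passes below, a second cannot. In front a ledge only 44 mm wide (y -22 to +22 mm) runs on at floor level for 59 mm; beside it is open desk, 16 mm lower.
- feed_slide (a joint): Steel slide of the feeder, m, driven by the lever only: a tongue 40 mm wide whose top is 15 mm above the magazine floor. At 0 it stands 8 mm behind the cases; moving out (-x) it pushes the bottom case out of the mouth and then carries the stack above. About 0.074 when the lever is on its mark.
- feed_lever (a joint): Hand lever, rad, hinged about the feeder's y. 0: fully back at its rest stop, leaning 0.55 rad away from the mouth; grows as the knob is pulled toward the mouth; stop at 1.2. Red mark on the white quadrant: 0.96 (0.87 to 1.05 is on the mark; there the case stands about 65 mm out; under 0.85 the stack tips, over 1.12 the case is overfed). Stays where left, friction 0.35 N m.
- lever_knob (a point): Centre of the lever's black cylindrical hand knob, 28 mm diameter and 46 mm long along the lever, on a 9 mm stem; 140 mm from the pivot, 144 to 165 mm above the desk. Nothing else of the feeder stands higher than 115 mm above the desk.
- lever_pivot (a point): Pivot of the lever, 25 mm above the desk, at x = 0, y = -84 mm in the feeder's frame. The knob's circle of 140 mm radius about it lies in the feeder's x-z plane.
- case_1_center (a point): Bottom cassette case (blue cloudy card, clear case), centre of the case. 69 mm (x) x 108 mm (y) x 17 mm (z, thickness), about 80 g. In the feeder its long y axis lies along the feeder's x, with 3 mm of play sideways and 4 mm endways between the smooth guides. This is the case to take.
- case_2_center (a point): Second case of the stack (beige card), centre; same size as the first.
- case_3_center (a point): Third case of the stack (mauve card), centre; same size.
- case_4_center (a point): Top case of the stack (blue cloudy card), centre; same size; its top is 84 mm above the desk at the start.
- tray_floor (a point): Fixed felt-lined wooden tray (blue felt), 150 mm (x) x 160 mm (y) outside, 136 x 146 mm inside, rim 12 mm above the desk. The point is the centre of the felt, 6 mm above the desk; z up.
- player: Portable cassette player lying left of the tray, 95 x 128 x 27 mm, origin at the centre of its underside; to be left alone.
- roll_orange: Orange tape roll lying behind the tray, 119 mm across, 13 mm thick, origin at the centre of its underside; left alone.
- roll_yellow: Yellow tape roll on top of the orange one, 108 mm across, 13 mm thick; origin at the centre of its underside; left alone.
- splicing_block: Aluminium splicing block near the right front of the desk, 26 x 115 x 13 mm, origin at the centre of its underside; left alone.
- swab_tub: White tub with a blue lid at the left rear, 50 mm across, 56 mm high, origin at the centre of its underside; left alone.
Mind the look-alikes: they are no part of the job. Leave any orange look-alike of the part that bears case_4_center alone.

How it is judged:
On the way, in this order (a step that is already met when the one before it is completed fails the run):
1. the lever stands on the red mark and the bottom case is presented, with the three above still level in the magazine (value of joint feed_lever between 0.87 and 1.05 rad and x of case_2_center in the frame of feeder_floor between -0.008 and 0.008 m and y of case_2_center in the frame of feeder_floor between -0.006 and 0.006 m and z of case_2_center in the frame of feeder_floor between 0.0205 and 0.0305 m and angle between each of case_2_center, case_3_center, case_4_center's own z axis and vertical below 0.08 rad and x of case_3_center in the frame of feeder_floor between -0.008 and 0.008 m and y of case_3_center in the frame of feeder_floor between -0.006 and 0.006 m and z of case_3_center in the frame of feeder_floor between 0.0375 and 0.0475 m and x of case_4_center in the frame of feeder_floor between -0.008 and 0.008 m and y of case_4_center in the frame of feeder_floor between -0.006 and 0.006 m and z of case_4_center in the frame of feeder_floor between 0.0545 and 0.0645 m and x of case_1_center in the frame of feeder_floor below -0.052 m and contact force between the fingers and feeder below 0.2 N), for 0.2 s.
2. the bottom case is drawn clear of the magazine while the three above stay level on the slide (x of case_1_center in the frame of feeder_floor below -0.122 m and value of joint feed_lever between 0.87 and 1.05 rad and x of case_2_center in the frame of feeder_floor between -0.008 and 0.008 m and y of case_2_center in the frame of feeder_floor between -0.006 and 0.006 m and z of case_2_center in the frame of feeder_floor between 0.0205 and 0.0305 m and angle between each of case_2_center, case_3_center, case_4_center's own z axis and vertical below 0.08 rad and x of case_3_center in the frame of feeder_floor between -0.008 and 0.008 m and y of case_3_center in the frame of feeder_floor between -0.006 and 0.006 m and z of case_3_center in the frame of feeder_floor between 0.0375 and 0.0475 m and x of case_4_center in the frame of feeder_floor between -0.008 and 0.008 m and y of case_4_center in the frame of feeder_floor between -0.006 and 0.006 m and z of case_4_center in the frame of feeder_floor between 0.0545 and 0.0645 m), for 0.1 s.
3. the drawn case lies flat in the tray, released (x of case_1_center in the frame of tray_floor between -0.052 and 0.052 m and y of case_1_center in the frame of tray_floor between -0.052 and 0.052 m and z of case_1_center in the frame of tray_floor between 0.004 and 0.0125 m and angle between case_1_center's own z axis and vertical below 0.07 rad and contact force between the fingers and case_1 below 0.2 N), for 0.2 s.
At the end, for the whole second after the job is handed in: The drawn case lies flat and still in the tray (tilt under 0.07 rad, centre within 52 mm of the tray's in x and y); the lever is within 0.06 rad of its rest stop; the other three cases lie flat and square in the magazine (within 8 mm, 0.08 rad), the lowest on its floor (x of case_1_center in the frame of tray_floor between -0.052 and 0.052 m and y of case_1_center in the frame of tray_floor between -0.052 and 0.052 m and z of case_1_center in the frame of tray_floor between 0.004 and 0.0125 m and angle between case_1_center's own z axis and vertical below 0.07 rad and x of case_2_center in the frame of feeder_floor between -0.008 and 0.008 m and y of case_2_center in the frame of feeder_floor between -0.006 and 0.006 m and z of case_2_center in the frame of feeder_floor between 0.0045 and 0.0125 m and angle between each of case_2_center, case_3_center, case_4_center's own z axis and vertical below 0.08 rad and x of case_3_center in the frame of feeder_floor between -0.008 and 0.008 m and y of case_3_center in the frame of feeder_floor between -0.006 and 0.006 m and z of case_3_center in the frame of feeder_floor between 0.0215 and 0.0295 m and x of case_4_center in the frame of feeder_floor between -0.008 and 0.008 m and y of case_4_center in the frame of feeder_floor between -0.006 and 0.006 m and z of case_4_center in the frame of feeder_floor between 0.0385 and 0.0465 m and value of joint feed_lever below 0.06 rad and linear speed of case_1 below 0.02 m/s); the robot touches nothing.
It fails at once if the lever is pulled far beyond the mark (overfed) (value of joint feed_lever above 1.12 rad).
It fails at once if a case above leaves the magazine or is pried up (x of any of case_2_center, case_3_center, case_4_center in the frame of feeder_floor below -0.012 m or z of case_2_center in the frame of feeder_floor above 0.0325 m or z of case_3_center in the frame of feeder_floor above 0.0495 m or z of case_4_center in the frame of feeder_floor above 0.0665 m).
It fails at once if the bottom case is wedged against the feeder with more than 25 N (contact force between case_1 and feeder above 25 N).
It fails at once if a bystander is disturbed by more than 15 mm (distance of any of player, roll_orange, roll_yellow, splicing_block, swab_tub from where it was at the start of the episode above 0.015 m).
It also fails if it takes over 72 s, if anything falls off the work surface, if the arm or the gripper's body presses on something with over 40 N, if the wrist force passes 120 N, or if a joint passes its speed limit or range.

## Working session

There is one attempt and no reset: what is moved stays moved. The work goes in short steps, Python scripts to look and compute and a shell command to move; the robot and the scene stay as the last step left them, time stands still between calls to the robot, and variables do not carry over. Pictures are saved under pics/ and viewed, at most 10 in all, crops included, and the job is handed in when it is done.

```bash
mkdir -p pics; cat > h.py <<'E'
from rig import *
import numpy as np, cv2
def snap(n,f):
    im=capture(n); cv2.imwrite('pics/'+f,im[:,:,::-1]); return im
def ray(n,uv):
    c=camera_model(n);K=np.array(c['intrinsics']);k=c['k1']
    R=cv2.Rodrigues(np.array(c['rvec'],float))[0];t=np.array(c['tvec'],float).ravel()
    d=cv2.undistortPoints(np.array([[uv]],float),K,np.array([k,0,0,0,0.]))[0,0]
    # model: drawn=ideal*(1+k r^2), same as OpenCV
    return -R.T@t, R.T@np.array([d[0],d[1],1])
def onz(n,uv,z):
    o,d=ray(n,uv); return o+d*(z-o[2])/d[2]
def proj(n,P):
    c=camera_model(n)
    return cv2.projectPoints(np.array(P,float).reshape(-1,3),np.array(c['rvec'],float),np.array(c['tvec'],float),np.array(c['intrinsics']),np.array([c['k1'],0,0,0,0.]))[0][:,0]
def tri(a,b):
    A=np.zeros((3,3));y=np.zeros(3)
    for n,uv in(('scene',a),('top',b)):
        o,d=ray(n,uv);d/=np.linalg.norm(d);M=np.eye(3)-np.outer(d,d);A+=M;y+=M@o
    return np.linalg.solve(A,y)
E
python3 - <<'E'
from h import *
np.set_printoptions(precision=4,suppress=True)
snap('scene','s0.png');snap('top','t0.png')
print(sense())
for n in('scene','top'): print(n,ray(n,(280,210)))
E
```

```text
{'time_s': 0.1, 'q': array([ 1.2159,  0.0879,  1.3721,  0.    ,  1.6836, -0.1031]), 'qvel': array([-0.0011, -0.0015, -0.0052,  0.    , -0.0015, -0.0012]), 'effort': array([  0.0023, -34.1253, -30.3301,   0.072 ,   0.0305,  -0.0001]), 'tcp_pos': array([0.1369, 0.5324, 0.3016]), 'orientation': array([-0.0002,  0.1256,  0.9921, -0.001 ]), 'ft_force': array([ 0.0133,  0.4729, -0.0864]), 'moment': array([-0.0159,  0.0389,  0.0553]), 'finger_force': 0.0, 'opening': 0.09378965731063921}
scene (array([0.6138, 1.1776, 0.6603]), array([-0.0557, -0.8907, -0.4513]))
top (array([-0.    ,  0.1954,  1.7645]), array([ 0.3174, -0.1133, -0.9416]))
```

View pics/s0.png

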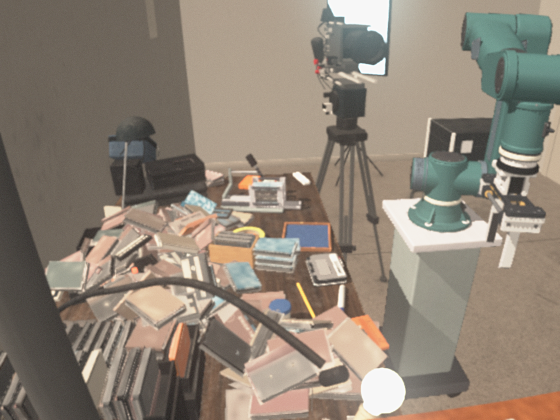

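View pics/t0.png

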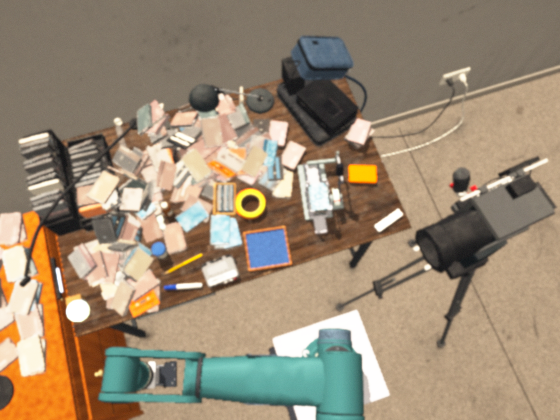

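The top view shows the feeder at about (318,195), the lever on its right near (345,190), the tray at (267,248) and the orange look-alike at (362,174). In the scene view the feeder is at about (262,195) and the tray at (306,236). I'll enlarge both.

```bash
python3 - <<'E'
import cv2,numpy as np
t=cv2.imread('pics/t0.png')[140:280,220:400];s=cv2.imread('pics/s0.png')[165:255,210:340]
a=cv2.resize(t,None,fx=4.3,fy=4.3,interpolation=cv2.INTER_CUBIC)
b=cv2.resize(s,None,fx=6,fy=6,interpolation=cv2.INTER_CUBIC)
cv2.imwrite('pics/tc0.png',a);cv2.imwrite('pics/sc0.png',b)
E
```

```text
(no output)
```

View pics/tc0.png

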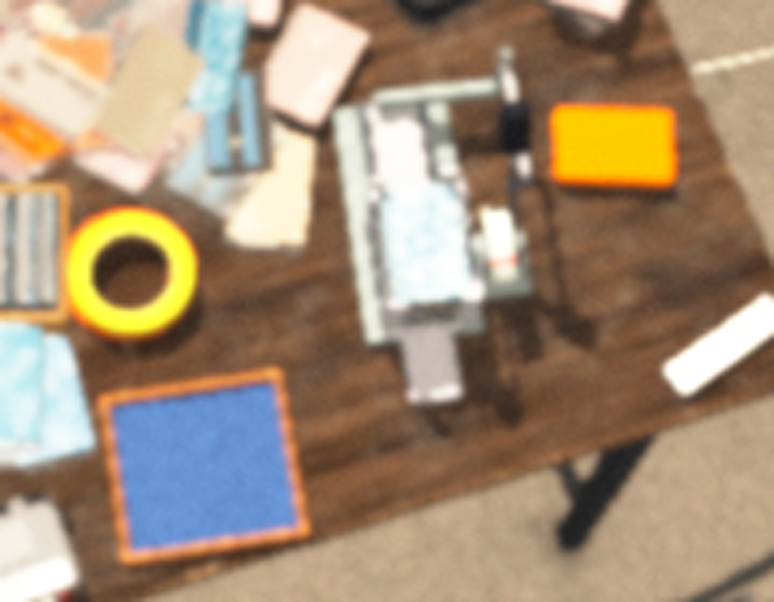

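View pics/sc0.png

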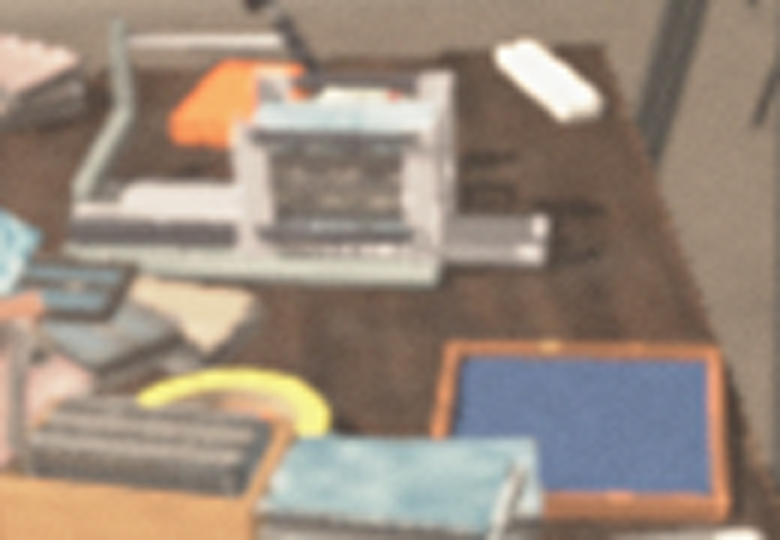

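The crops show the following:
- **Feeder:** the ledge tip is at about top crop (437,400), and the left base edge runs from (335,108) to (368,342).
- **Knob:** black, at top crop (513,127), and at the scene crop's top edge, (258,5).
- **Candidates for the "part that bears case_4_center":** the blue cloudy case on top of the stack at full-picture (319,194), the orange case at (362,174), and loose blue cases at (226,232). The stack top between the guides is the one meant. The orange one is the decoy to leave alone.
- **Tray:** blue felt at (267,248).

```bash
python3 - <<'E'
from h import *
np.set_printoptions(precision=4,suppress=True)
im=cv2.imread('pics/t0.png');hsv=cv2.cvtColor(im,cv2.COLOR_BGR2HSV)
C=lambda x,y:(220+(x+.5)/4.3-.5,140+(y+.5)/4.3-.5)
S=lambda x,y:(210+(x+.5)/6-.5,165+(y+.5)/6-.5)
m=cv2.inRange(hsv,(105,110,60),(125,255,255));m[:,:235]=0;m[:220]=0;m[275:]=0;m[:,300:]=0
c=max(cv2.findContours(m,0,1)[0],key=cv2.contourArea)
P=np.array([onz('top',p,.006)[:2] for p in c[:,0].astype(float)],np.float32)
print('felt',cv2.minAreaRect(P))
for n,p,z in[('tipL',(411,402),.016),('tipR',(464,396),.016),('baseTL',(335,108),.005),('baseBL',(368,342),.005),('bottomright plate',(528,290),.005)]: print(n,onz('top',C(*p),z))
# knob dark blob in both
def dark(f,x0,x1,y0,y1,th):
    g=cv2.imread(f).max(2); w=g[y0:y1,x0:x1]; print(w)
    
print('knob tri',tri(S(258,4),C(513,127)),'knob at .144',onz('top',C(513,127),.144))
m=cv2.inRange(hsv,(85,40,120),(105,255,255));m[:170]=0;m[215:]=0;m[:,:305]=0;m[:,335:]=0
c=max(cv2.findContours(m,0,1)[0],key=cv2.contourArea)
P=np.array([onz('top',p,.084)[:2] for p in c[:,0].astype(float)],np.float32)
print('case4',cv2.minAreaRect(P),P.min(0),P.max(0))
# knob dark in top
m=(im.max(2)<70).astype(np.uint8);m[:,:333]=0;m[:,345:]=0;m[:160]=0;m[180:]=0
M=cv2.moments(m);print('darkcentroid',M['m10']/M['m00'],M['m01']/M['m00'],M['m00'],onz('top',(M['m10']/M['m00'],M['m01']/M['m00']),.144))
E
```

```text
felt ((0.46641770005226135, 0.07794234156608582), (0.13442373275756836, 0.12369634956121445), 80.65460968017578)
tipL [ 0.4607 -0.1113  0.016 ]
tipR [ 0.4514 -0.157   0.016 ]
baseTL [ 0.7522 -0.1427  0.005 ]
baseBL [ 0.5278 -0.0959  0.005 ]
bottomright plate [ 0.5293 -0.2478  0.005 ]
knob tri [ 0.6273 -0.2556  0.129 ] knob at .144 [ 0.6287 -0.2531  0.144 ]Traceback (most recent call last):
  File "<stdin>", line 17, in <module>
ValueError: max() iterable argument is empty
```

```bash
cat > st.py <<'E'
from rig import *
import numpy as np, cv2
O=np.array([.5726,-.1581]);yaw=-.2035
u=np.array([np.cos(yaw),np.sin(yaw)]);v=np.array([-u[1],u[0]])
s=sense();p=s['tcp_pos'];q=s['orientation']
w,x,y,z=q;R=cv2.Rodrigues(2*np.arccos(w)*q[1:]/np.linalg.norm(q[1:]))[0]
d=p[:2]-O
tw=np.degrees(np.arctan2(R[1,1],R[0,1])-np.arctan2(v[1],v[0]))
f=s['ft_force']
print('t %.2f feeder xyz'%s['time_s'],np.round([d@u,d@v,p[2]],4),'world',np.round(p,4),'yawerr %.2f'%tw,'F xyz_f',np.round([f[:2]@u,f[:2]@v,f[2]],2),'open %.4f ff %.1f'%(s['opening'],s['finger_force']),'tilt',np.round(R[:2,2],4))
E
python3 -m handwheel '{"gripper":[-1,-1,-1,-1,-1],"linear":[[0,0,0],[-0.034,-0.034,0],[-0.034,-0.034,0],[-0.034,-0.034,0],[-0.034,-0.034,0]],"twist":[-2.8,0,0,0,0]}' 20 
python3 -m handwheel '{"gripper":[-1,-1,-1,-1,-1],"linear":[[-0.034,-0.034,0],[-0.034,-0.034,0],[-0.034,-0.034,0],[-0.034,-0.034,0],[-0.034,-0.034,0]],"twist":[0,0,0,0,0]}' 
python3 st.py
python3 - <<'E'
from h import *
C=lambda x,y:(220+(x+.5)/4.3-.5,140+(y+.5)/4.3-.5)
P=[onz('top',C(*p),.012)[:2] for p in[(98,395),(282,368),(308,535),(122,562)]]
print(np.round(P,4),np.round(np.mean(P,0),4),[np.round(np.linalg.norm(P[i]-P[i-1]),4) for i in range(4)])
E
```

```text
time_s: 0.6
tcp_pos: [0.2432, 0.3704, 0.3021]
orientation: [-0.0, 0.101, 0.995, -0.0]
ft_force: [1.3, -0.3, 0.9]
opening: 0.0576
finger_force: 0.0
time_s: 1.1
tcp_pos: [0.3755, 0.1694, 0.3024]
orientation: [0.0, 0.101, 0.995, 0.0]
ft_force: [2.3, -0.3, 0.6]
opening: 0.0174
finger_force: 0.0
t 1.10 feeder xyz [-0.2592  0.2809  0.3024] world [0.3755 0.1694 0.3024] yawerr 0.04 F xyz_f [2.31 0.2  0.58] open 0.0174 ff 0.0 tilt [0.0001 0.0003]
[[ 0.5537  0.1459]
 [ 0.5267 -0.0149]
 [ 0.3776  0.0119]
 [ 0.405   0.1699]] [0.4657 0.0782] [np.float64(0.1506), np.float64(0.1631), np.float64(0.1515), np.float64(0.1603)]
```

```bash

python3 -m handwheel '{"gripper":[-1,-1,-1,-1,-1],"linear":[[-0.035,-0.033,0],[-0.035,-0.033,0],[-0.035,-0.033,0],[-0.035,-0.033,0],[-0.035,-0.033,0]],"twist":[0,0,0,0,0]}' >/dev/null
python3 -m handwheel '{"gripper":[-1,-1,-1,-1,-1],"linear":[[-0.035,-0.033,0],[-0.035,-0.033,0],[-0.035,-0.033,0],[-0.035,-0.033,0],[-0.035,-0.033,0]],"twist":[0,0,0,0,0]}' >/dev/null
python3 -m handwheel '{"gripper":[-1,-1],"linear":[[0,0,0],[0,0,0]],"twist":[0,0]}' >/dev/null
python3 st.py
```

```text
t 2.30 feeder xyz [ 0.0904 -0.048   0.2999] world [ 0.6515 -0.2234  0.2999] yawerr -0.05 F xyz_f [0.91 0.11 0.15] open 0.0008 ff 0.0 tilt [-0.0039  0.0023]
```

```bash

python3 -m handwheel '{"gripper":[-1,-1,-1,-1],"linear":[[-0.04,-0.018,0],[0,-0.018,0],[0,0,0.039],[0,0,0.036]],"twist":[0,0,0,0]}' >/dev/null
python3 -m handwheel '{"gripper":[-1,-1],"linear":[[0,0,0],[0,0,0]],"twist":[0,0]}' >/dev/null
python3 st.py
python3 -m handwheel '{"gripper":[-1,-1,-1,-1,-1],"linear":[[0.004,0,0],[0.004,0,0],[0.004,0,0],[0,0,0],[0,0,0]],"twist":[0,0,0,0,0]}' >/dev/null
python3 st.py
python3 - <<'E'
from h import *
a=snap('top','t1.png');b=snap('scene','s1.png')
A=cv2.resize(a[150:220,290:370],None,fx=5,fy=5,interpolation=2);B=cv2.resize(b[140:210,220:300],None,fx=5,fy=5,interpolation=2)
cv2.imwrite('pics/c1.png',np.hstack([A,B])[:,:,::-1])
E
```

```text
t 2.90 feeder xyz [ 0.1294 -0.0823  0.229 ] world [ 0.6827 -0.2649  0.229 ] yawerr 0.08 F xyz_f [ 1.43 -0.25  0.42] open 0.0002 ff 0.0 tilt [-0.0001  0.0001]
t 3.40 feeder xyz [ 0.1182 -0.0832  0.2284] world [ 0.6715 -0.2634  0.2284] yawerr 0.03 F xyz_f [-0.47 -0.76 -0.39] open 0.0002 ff 0.0 tilt [ 0.001  -0.0004]
```

View pics/c1.png

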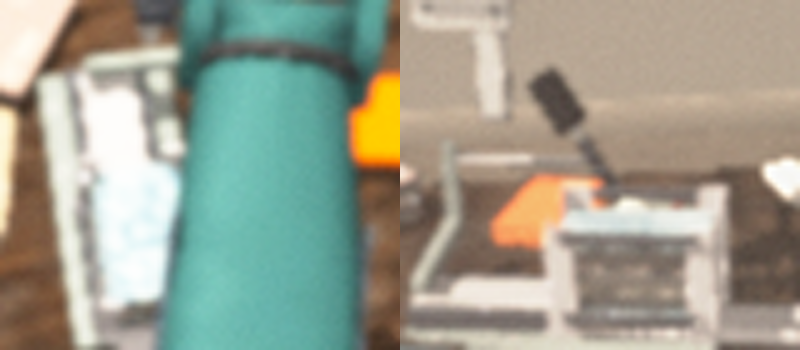

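The view shows the finger (about (238,158) full-picture) behind the knob (251,160) with a gap, and nothing touched. I'll now feel for contact.

```bash

for i in 1; do
python3 -m handwheel '{"gripper":[-1,-1,-1,-1],"linear":[[0.004,0,0],[0.004,0,0],[0,0,0],[0,0,0]],"twist":[0,0,0,0]}' >/dev/null; python3 st.py
python3 -m handwheel '{"gripper":[-1,-1,-1],"linear":[[0.003,0,0],[0,0,0],[0,0,0]],"twist":[0,0,0]}' >/dev/null; python3 st.py
python3 -m handwheel '{"gripper":[-1,-1,-1],"linear":[[0.003,0,0],[0,0,0],[0,0,0]],"twist":[0,0,0]}' >/dev/null; python3 st.py
python3 -m handwheel '{"gripper":[-1,-1,-1],"linear":[[0.003,0,0],[0,0,0],[0,0,0]],"twist":[0,0,0]}' >/dev/null; python3 st.py
done
```

```text
t 3.90 feeder xyz [ 0.1101 -0.0832  0.2277] world [ 0.6636 -0.2618  0.2277] yawerr 0.03 F xyz_f [ 0.03 -0.46 -0.61] open 0.0008 ff 0.0 tilt [0.0001 0.0001]
t 4.20 feeder xyz [ 0.1072 -0.0831  0.2277] world [ 0.6608 -0.2612  0.2277] yawerr 0.03 F xyz_f [-0.25  0.26 -0.38] open 0.0004 ff 0.0 tilt [0.0001 0.0001]
t 4.50 feeder xyz [ 0.1043 -0.0831  0.2277] world [ 0.6579 -0.2606  0.2277] yawerr 0.03 F xyz_f [ 0.78  0.73 -0.22] open 0.0003 ff 0.4 tilt [0.0004 0.    ]
t 4.80 feeder xyz [ 0.1018 -0.0831  0.2286] world [ 0.6555 -0.2601  0.2286] yawerr 0.04 F xyz_f [4.16 1.24 1.57] open 0.0003 ff 2.1 tilt [ 0.0028 -0.0009]
```

```bash

python3 -m handwheel '{"gripper":[-1,-1,-1,-1,-1],"linear":[[0.006,0,0],[0.006,0,0],[0.006,0,0],[0.006,0,0],[0.006,0,0]],"twist":[0,0,0,0,0]}' >/dev/null; python3 st.py
python3 -m handwheel '{"gripper":[-1,-1,-1,-1,-1],"linear":[[0.006,0,0],[0.006,0,0],[0.006,0,0],[0.006,0,0],[0.006,0,0]],"twist":[0,0,0,0,0]}' >/dev/null; python3 st.py
python3 -m handwheel '{"gripper":[-1,-1,-1,-1,-1],"linear":[[0.006,0,0],[0.006,0,0],[0.006,0,0],[0.006,0,0],[0.006,0,0]],"twist":[0,0,0,0,0]}' >/dev/null; python3 st.py
python3 -m handwheel '{"gripper":[-1,-1,-1,-1,-1],"linear":[[0.006,0,0],[0.006,0,0],[0,0,0],[0,0,0],[0,0,0]],"twist":[0,0,0,0,0]}' >/dev/null; python3 st.py
```

```text
t 5.30 feeder xyz [ 0.0732 -0.0835  0.2315] world [ 0.6275 -0.2547  0.2315] yawerr 0.05 F xyz_f [6.88 0.7  5.95] open 0.0004 ff 3.4 tilt [ 0.0094 -0.004 ]
t 5.80 feeder xyz [ 0.042  -0.0834  0.2298] world [ 0.5969 -0.2483  0.2298] yawerr 0.04 F xyz_f [4.53 0.09 4.72] open 0.0004 ff 2.4 tilt [ 0.0046 -0.0023]
t 6.30 feeder xyz [ 0.0114 -0.0833  0.2284] world [ 0.5669 -0.2419  0.2284] yawerr 0.04 F xyz_f [ 5.84 -0.78  4.87] open 0.0004 ff 2.6 tilt [ 0.0024 -0.0009]
t 6.80 feeder xyz [-0.0014 -0.0831  0.2268] world [ 0.5545 -0.2392  0.2268] yawerr 0.03 F xyz_f [ 1.67 -0.76  0.95] open 0.0006 ff 0.9 tilt [-0.0024  0.0013]
```

```bash

python3 -m handwheel '{"gripper":[-1,-1,-1,-1,-1],"linear":[[0.006,0,0],[0.006,0,0],[0.005,0,0],[0,0,0],[0,0,0]],"twist":[0,0,0,0,0]}' >/dev/null; python3 st.py
python3 - <<'E'
from h import *
b=snap('scene','s2.png')
O=np.array([.5726,-.1581,0]);yaw=-.2035
u=np.array([np.cos(yaw),np.sin(yaw),0]);v=np.array([-u[1],u[0],0]);k=np.array([0,0,1])
def kn(l,r): 
    f=l-.55; return O-.084*v+.025*k+r*(-np.sin(f)*u+np.cos(f)*k)
for l in(0.8,.85,.9,.95,1.0): print(l,np.round(proj('scene',[kn(l,.117),kn(l,.163)]),1).tolist())
for x in(-.113,-.117,-.121): print(x,np.round(proj('scene',[O+x*u+.0345*v+.033*k,O+x*u-.0345*v+.033*k]),1).tolist())
B=cv2.resize(b[135:220,230:330],None,fx=7,fy=7,interpolation=2)
cv2.imwrite('pics/c2.png',B[:,:,::-1])
E
```

```text
t 7.30 feeder xyz [-0.0183 -0.0829  0.2261] world [ 0.5379 -0.2355  0.2261] yawerr 0.04 F xyz_f [ 3.51  0.18 -2.8 ] open 0.0002 ff 1.5 tilt [-0.0026  0.002 ]
0.8 [[278.2, 162.8], [280.9, 151.2]]
0.85 [[279.7, 163.2], [283.1, 151.8]]
0.9 [[281.2, 163.7], [285.3, 152.5]]
0.95 [[282.7, 164.3], [287.4, 153.4]]
1.0 [[284.2, 164.9], [289.4, 154.3]]
-0.113 [[298.4, 203.6], [300.1, 195.3]]
-0.117 [[299.6, 203.6], [301.2, 195.3]]
-0.121 [[300.7, 203.7], [302.3, 195.4]]
```

View pics/c2.png

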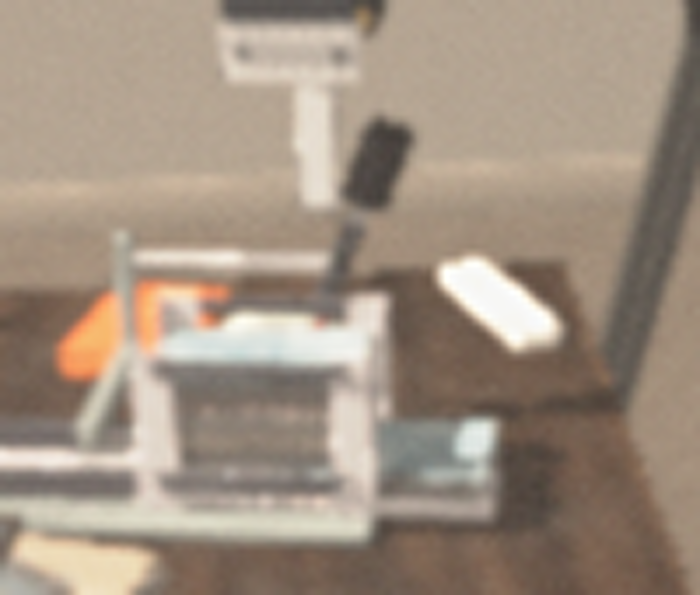

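The knob spans (281.7,164) to (286,153), which fits a lever angle of about 0.91, on the mark. Case 1 stands out with its front edge at about (301,196), and the stack looks level. Next I'll back off, then go above the front of the case.

```bash

python3 -m handwheel '{"gripper":[-1,-1,-1,-1],"linear":[[-0.012,0,0],[0,0,-0.04],[0,0,-0.04],[0,0,0]],"twist":[0,0,0,0]}' >/dev/null; python3 st.py
python3 -m handwheel '{"gripper":[1,1,1,1,1],"linear":[[0.035,0.027,0],[0.035,0.027,0],[0.035,0.027,0],[0,0,0],[0,0,0]],"twist":[0,0,0,0,0]}' >/dev/null; python3 st.py
python3 -m handwheel '{"gripper":[1,1,1],"linear":[[0,0,0],[0,0,0],[0,0,0]],"twist":[0,0,0]}' >/dev/null; python3 st.py
```

```text
t 7.75 feeder xyz [-0.0049 -0.0836  0.3152] world [ 0.5509 -0.239   0.3152] yawerr 0.03 F xyz_f [-0.42 -1.16  0.85] open 0.0002 ff 0.0 tilt [ 0.0082 -0.0053]
t 8.25 feeder xyz [-0.1118 -0.0019  0.3075] world [ 0.4627 -0.1374  0.3075] yawerr 0.08 F xyz_f [ 0.19 -1.03  0.41] open 0.0371 ff 0.0 tilt [-0.0011 -0.0002]
t 8.55 feeder xyz [-0.1102 -0.0029  0.3074] world [ 0.4641 -0.1387  0.3074] yawerr -0.02 F xyz_f [ 0.44 -0.54 -0.13] open 0.0612 ff 0.0 tilt [-0.0008  0.0003]
```

```bash

python3 -m handwheel '{"gripper":[1,1,1,1,1],"linear":[[0.004,0.003,0],[0,0,0],[0,0,0],[0,0,0.035],[0,0,0.035]],"twist":[0,0,0,0,0]}' >/dev/null; python3 st.py
python3 -m handwheel '{"gripper":[1,1,1,1,1],"linear":[[0,0,0.035],[0,0,0.03],[0,0,0.02],[0,0,0],[0,0,0]],"twist":[0,0,0,0,0]}' >/dev/null; python3 st.py
python3 - <<'E'
from h import *
b=snap('scene','s3.png');a=snap('top','t3.png')
A=cv2.resize(a[160:250,280:350],None,fx=5,fy=5,interpolation=2)
B=cv2.resize(b[140:230,240:330],None,fx=5,fy=5,interpolation=2)
cv2.imwrite('pics/c3.png',np.hstack([A,B])[:,:,::-1])
E
```

```text
t 9.05 feeder xyz [-0.114   0.0006  0.2383] world [ 0.4611 -0.1345  0.2383] yawerr 0.03 F xyz_f [-0.31 -0.75 -0.68] open 0.0937 ff 0.0 tilt [ 0.004  -0.0016]
t 9.55 feeder xyz [-0.1146  0.0007  0.1531] world [ 0.4605 -0.1342  0.1531] yawerr 0.03 F xyz_f [ 0.13 -0.59  0.53] open 0.0940 ff 0.0 tilt [0.0001 0.0001]
```

View pics/c3.png

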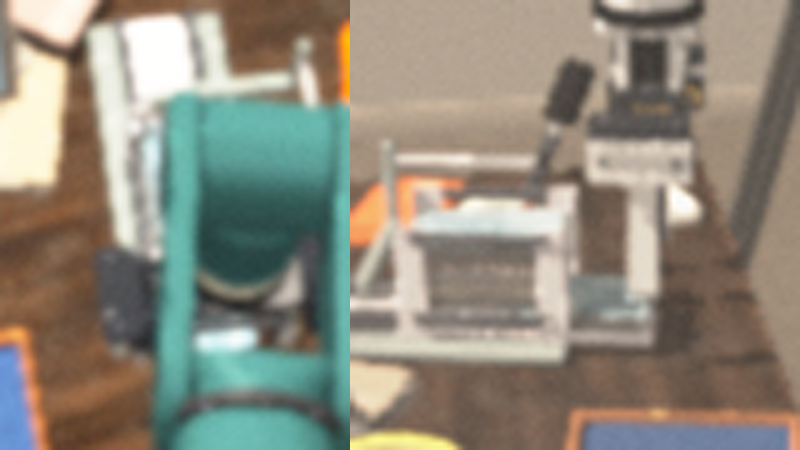

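The gripper straddles the front of case 1 (finger at scene crop (645,240)) and clears the knob (570,90), which still stands where I left it. I'll descend and grip.

```bash

python3 -m handwheel '{"gripper":[1,1,1,1,1],"linear":[[0,0,0.015],[0,0,0.012],[0,0,0.011],[0,0,0],[0,0,0]],"twist":[0,0,0,0,0]}' >/dev/null; python3 st.py
python3 -m handwheel '{"gripper":[-1,-1,-1,-1,-1],"linear":[[0,0,0],[0,0,0],[0,0,0],[0,0,0],[0,0,0]],"twist":[0,0,0,0,0]}' 12 >/dev/null; python3 st.py
python3 -m handwheel '{"gripper":[-1,-1],"linear":[[0,0,0],[0,0,0]],"twist":[0,0]}' >/dev/null; python3 st.py
```

```text
t 10.15 feeder xyz [-0.1149  0.0008  0.1146] world [ 0.4603 -0.1341  0.1146] yawerr 0.03 F xyz_f [-0.25  0.12  0.3 ] open 0.0940 ff 0.0 tilt [-0.0003  0.0002]
t 10.65 feeder xyz [-0.1148  0.0005  0.115 ] world [ 0.4603 -0.1344  0.115 ] yawerr 0.03 F xyz_f [-0.73 -0.46  1.48] open 0.0688 ff 12.0 tilt [ 0.0002 -0.0005]
t 10.85 feeder xyz [-0.1148  0.0005  0.115 ] world [ 0.4603 -0.1344  0.115 ] yawerr 0.03 F xyz_f [-1.27 -1.08  3.43] open 0.0688 ff 12.0 tilt [ 0.0002 -0.0005]
```

```bash

python3 -m handwheel '{"gripper":[-1,-1,-1,-1,-1],"linear":[[0.006,0,0],[0.006,0,0],[0.006,0,0],[0.006,0,0],[0.006,0,0]],"twist":[0,0,0,0,0]}' >/dev/null; python3 st.py
python3 -m handwheel '{"gripper":[0.92,0.92,0.92,0.92],"linear":[[0,0,0],[0,0,0],[0,0,0],[0,0,0]],"twist":[0,0,0,0]}' >/dev/null; python3 st.py
python3 -m handwheel '{"gripper":[0.92,0.92,0.92,0.92],"linear":[[-0.009,0,0],[-0.009,0,0],[0,0,0],[0,0,0]],"twist":[0,0,0,0]}' >/dev/null; python3 st.py
python3 - <<'E'
from h import *
b=snap('scene','s4.png')
cv2.imwrite('pics/c4.png',cv2.resize(b[140:230,230:330],None,fx=6,fy=6,interpolation=2)[:,:,::-1])
E
```

```text
t 11.35 feeder xyz [-0.1451  0.0008  0.115 ] world [ 0.4306 -0.128   0.115 ] yawerr 0.04 F xyz_f [2.3  0.26 2.08] open 0.0687 ff 12.0 tilt [ 0.0011 -0.0001]
t 11.75 feeder xyz [-0.1451  0.0008  0.1142] world [ 0.4306 -0.128   0.1142] yawerr 0.03 F xyz_f [-0.61  0.64 -0.39] open 0.0895 ff 0.0 tilt [-0.0011  0.0006]
t 12.15 feeder xyz [-0.1264  0.0008  0.1146] world [ 0.4489 -0.1318  0.1146] yawerr 0.04 F xyz_f [-1.34  0.61  0.46] open 0.0900 ff 0.0 tilt [-0.0004  0.0003]
```

View pics/c4.png

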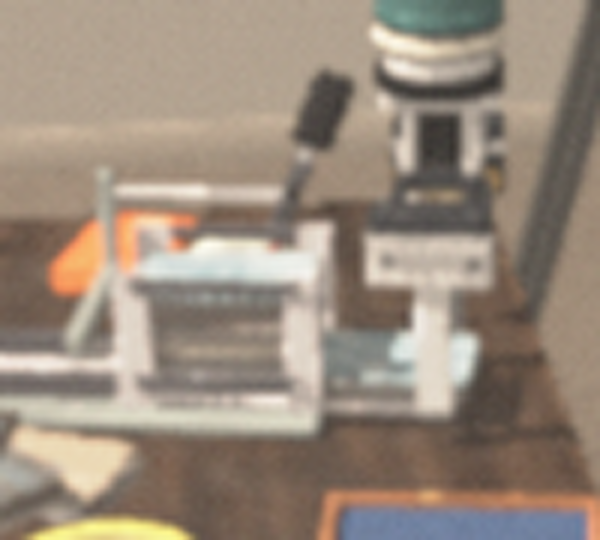

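Case 1 is 30 mm further out (front edge near scene crop (475,360)), and the lever and stack are unchanged. I'll regrip nearer its centre and draw it clear.

```bash

python3 -m handwheel '{"gripper":[0.92,0.92,0.92],"linear":[[-0.005,0,0],[-0.005,0,0],[0,0,0]],"twist":[0,0,0]}' >/dev/null; python3 st.py
python3 -m handwheel '{"gripper":[-1,-1,-1,-1,-1],"linear":[[0,0,0],[0,0,0],[0,0,0],[0,0,0],[0,0,0]],"twist":[0,0,0,0,0]}' 25 >/dev/null; python3 st.py
python3 -m handwheel '{"gripper":[-1,-1,-1,-1,-1],"linear":[[0.008,0,0],[0.008,0,0],[0.008,0,0],[0.008,0,0],[0.008,0,0]],"twist":[0,0,0,0,0]}' >/dev/null; python3 st.py
python3 -m handwheel '{"gripper":[-1,-1,-1,-1,-1],"linear":[[0.013,0,0],[0.013,0,0],[0.013,0,0],[0.013,0,0],[0.013,0,0]],"twist":[0,0,0,0,0]}' >/dev/null; python3 st.py
python3 -m handwheel '{"gripper":[-1,-1,-1],"linear":[[0,0,0],[0,0,0],[0,0,-0.03]],"twist":[0,0,0]}' >/dev/null; python3 st.py
```

```text
t 12.50 feeder xyz [-0.1161  0.0007  0.1148] world [ 0.459  -0.1339  0.1148] yawerr 0.04 F xyz_f [-0.26  0.2   0.88] open 0.0903 ff 0.0 tilt [ 0.0007 -0.0002]
t 13.00 feeder xyz [-0.117   0.0007  0.1146] world [ 0.4582 -0.1338  0.1146] yawerr 0.03 F xyz_f [-0.16  1.25  0.52] open 0.0687 ff 24.9 tilt [-0.0001  0.    ]
t 13.50 feeder xyz [-0.1578  0.0008  0.1146] world [ 0.4182 -0.1254  0.1146] yawerr 0.03 F xyz_f [ 0.82 -0.22 -0.25] open 0.0687 ff 24.9 tilt [-0.0003  0.0002]
t 14.00 feeder xyz [-0.2232  0.0008  0.1143] world [ 0.3542 -0.1122  0.1143] yawerr 0.03 F xyz_f [ 0.01  0.4  -0.22] open 0.0689 ff 24.9 tilt [-0.0008  0.0004]
t 14.30 feeder xyz [-0.2242  0.0013  0.1414] world [ 0.3533 -0.1115  0.1414] yawerr 0.03 F xyz_f [ 0.16 -0.18 -1.18] open 0.0687 ff 24.9 tilt [-0.0079  0.0041]
```

```bash

python3 -m handwheel '{"gripper":[-1,-1,-1,-1,-1],"linear":[[-0.01,0.042,0],[-0.01,0.042,0],[-0.01,0.042,0],[-0.01,0.042,0],[-0.01,0.04,0]],"twist":[0,0,0,0,0]}' >/dev/null
python3 -m handwheel '{"gripper":[-1,-1,-1],"linear":[[0,0,0],[0,0,0],[0,0,0]],"twist":[0,0,0]}' >/dev/null; python3 st.py
python3 - <<'E'
from h import *
b=snap('scene','s5.png')
cv2.imwrite('pics/c5.png',cv2.resize(b[140:270,230:350],None,fx=4.5,fy=4.5,interpolation=2)[:,:,::-1])
E
```

```text
t 15.10 feeder xyz [-0.172   0.2081  0.1443] world [0.4462 0.0804 0.1443] yawerr 0.01 F xyz_f [-0.37  0.25 -0.68] open 0.0686 ff 24.9 tilt [-0.0009 -0.0005]
```

View pics/c5.png

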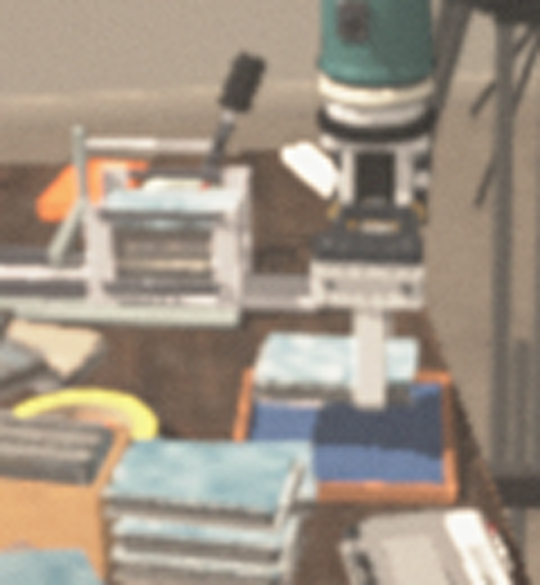

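The case hangs level above the tray (scene crop (337,360)), and the stack is level on the slide. Lowering and releasing.

```bash

python3 -m handwheel '{"gripper":[-1,-1,-1,-1,-1],"linear":[[0,0,0.012],[0,0,0.012],[0,0,0.008],[0,0,0.005],[0,0,0]],"twist":[0,0,0,0,0]}' >/dev/null; python3 st.py
python3 -m handwheel '{"gripper":[-1,-1],"linear":[[0,0,0.001],[0,0,0.001]],"twist":[0,0]}' >/dev/null; python3 st.py
python3 -m handwheel '{"gripper":[0.9,0.9,0.9,0.9],"linear":[[0,0,0],[0,0,0],[0,0,0],[0,0,0]],"twist":[0,0,0,0]}' >/dev/null; python3 st.py
```

```text
t 15.65 feeder xyz [-0.1727  0.2084  0.1064] world [0.4456 0.0809 0.1064] yawerr 0.01 F xyz_f [ 0.49 -0.18 -1.7 ] open 0.0689 ff 24.9 tilt [-0.0025 -0.0001]
t 15.85 feeder xyz [-0.1716  0.2089  0.1061] world [0.4468 0.0811 0.1061] yawerr 0.04 F xyz_f [ 0.72  0.15 -1.55] open 0.0687 ff 24.9 tilt [0.0011 0.0002]
t 16.25 feeder xyz [-0.1718  0.2088  0.106 ] world [0.4466 0.0811 0.106 ] yawerr 0.04 F xyz_f [ 0.21 -0.16 -0.12] open 0.0893 ff 0.0 tilt [0.0007 0.0001]
```

```bash

python3 -m handwheel '{"gripper":[0.9,0.9,0.9,0.9,0.9],"linear":[[0,0,-0.03],[0,0,-0.04],[0,0,-0.045],[0,0,-0.045],[0,0,-0.035]],"twist":[0,0,0,0,0]}' >/dev/null; python3 st.py
python3 -m handwheel '{"gripper":[-1,-1,-1,-1,-1],"linear":[[0,-0.042,0],[0,-0.042,0],[0,-0.042,0],[0,-0.042,0],[0,-0.042,0]],"twist":[0,0,0,0,0]}' 20 >/dev/null
python3 -m handwheel '{"gripper":[-1,-1,-1,-1,-1],"linear":[[-0.03,-0.04,0],[-0.03,-0.04,0],[0,0,0],[0,0,0],[0,0,0]],"twist":[0,0,0,0,0]}' >/dev/null; python3 st.py
```

```text
t 16.75 feeder xyz [-0.1718  0.2088  0.304 ] world [0.4466 0.0811 0.304 ] yawerr 0.03 F xyz_f [0.39 0.38 0.28] open 0.0895 ff 0.0 tilt [0.0037 0.0003]
t 17.75 feeder xyz [-0.1122 -0.0805  0.3007] world [ 0.4465 -0.2143  0.3007] yawerr 0.07 F xyz_f [0.21 0.94 0.62] open 0.0128 ff 0.0 tilt [-0.0001  0.0006]
```

```bash

python3 -m handwheel '{"gripper":[-1,-1,-1,-1,-1],"linear":[[0,-0.0035,0.03],[0,0,0.03],[0,0,0.025],[0,0,0],[0,0,0]],"twist":[0,0,0,0,0]}' >/dev/null; python3 st.py
python3 -m handwheel '{"gripper":[-1,-1,-1,-1,-1],"linear":[[-0.008,0,0],[-0.008,0,0],[-0.008,0,0],[-0.008,0,0],[-0.008,0,0]],"twist":[0,0,0,0,0]}' >/dev/null; python3 st.py
python3 -m handwheel '{"gripper":[-1,-1,-1,-1,-1],"linear":[[-0.008,0,0],[-0.008,0,0],[-0.008,0,0],[-0.008,0,0],[-0.008,0,0]],"twist":[0,0,0,0,0]}' >/dev/null; python3 st.py
python3 -m handwheel '{"gripper":[-1,-1,-1,-1,-1],"linear":[[-0.008,0,0],[-0.008,0,0],[-0.008,0,0],[-0.008,0,0],[-0.008,0,0]],"twist":[0,0,0,0,0]}' >/dev/null; python3 st.py
python3 -m handwheel '{"gripper":[-1,-1,-1,-1,-1],"linear":[[-0.006,0,0],[-0.006,0,0],[-0.006,0,0],[0,0,0],[0,0,0]],"twist":[0,0,0,0,0]}' >/dev/null; python3 st.py
```

```text
t 18.25 feeder xyz [-0.112  -0.0837  0.2166] world [ 0.446  -0.2175  0.2166] yawerr 0.12 F xyz_f [-0.07  0.68  0.06] open 0.0008 ff 0.0 tilt [ 0.0008 -0.0003]
t 18.75 feeder xyz [-0.0717 -0.0849  0.2162] world [ 0.4852 -0.2268  0.2162] yawerr 0.03 F xyz_f [-5.93  0.24  4.15] open 0.0007 ff 2.6 tilt [-0.0023  0.0002]
t 19.25 feeder xyz [-0.0311 -0.0848  0.2156] world [ 0.525  -0.2348  0.2156] yawerr 0.03 F xyz_f [-4.05  0.32  2.94] open 0.0007 ff 1.7 tilt [0.0001 0.0001]
t 19.75 feeder xyz [ 0.0086 -0.0846  0.2148] world [ 0.5639 -0.2427  0.2148] yawerr 0.03 F xyz_f [-3.49 -0.15 -1.58] open 0.0003 ff 1.8 tilt [-0.0014  0.0007]
t 20.25 feeder xyz [ 0.0268 -0.0844  0.2157] world [ 0.5818 -0.2461  0.2157] yawerr 0.06 F xyz_f [-1.64  1.38 -1.21] open 0.0003 ff 1.2 tilt [0.0015 0.0003]
```

```bash

python3 -m handwheel '{"gripper":[-1,-1,-1,-1],"linear":[[-0.006,0,0],[-0.005,0,0],[0,0,0],[0,0,0]],"twist":[0,0,0,0]}' >/dev/null; python3 st.py
python3 -m handwheel '{"gripper":[-1,-1,-1],"linear":[[-0.002,0,0],[0,0,0],[0,0,0]],"twist":[0,0,0]}' >/dev/null; python3 st.py
python3 -m handwheel '{"gripper":[-1,-1,-1],"linear":[[-0.002,0,0],[0,0,0],[0,0,0]],"twist":[0,0,0]}' >/dev/null; python3 st.py
```

```text
t 20.65 feeder xyz [ 0.0376 -0.0846  0.216 ] world [ 0.5924 -0.2486  0.216 ] yawerr 0.04 F xyz_f [-2.23  1.67 -1.48] open 0.0003 ff 1.2 tilt [ 0.0014 -0.0004]
t 20.95 feeder xyz [ 0.0394 -0.0848  0.2161] world [ 0.594  -0.2492  0.2161] yawerr 0.03 F xyz_f [-3.26  0.91 -1.33] open 0.0006 ff 1.4 tilt [ 0.0009 -0.0006]
t 21.25 feeder xyz [ 0.0413 -0.0848  0.2157] world [ 0.5959 -0.2495  0.2157] yawerr 0.03 F xyz_f [-3.43  0.05 -1.32] open 0.0004 ff 1.5 tilt [ 0.0002 -0.0003]
```

```bash

python3 -m handwheel '{"gripper":[-1,-1,-1],"linear":[[-0.0015,0,0],[0,0,0],[0,0,0]],"twist":[0,0,0]}' >/dev/null; python3 st.py
python3 -m handwheel '{"gripper":[-1,-1,-1],"linear":[[-0.0015,0,0],[0,0,0],[0,0,0]],"twist":[0,0,0]}' >/dev/null; python3 st.py
```

```text
t 21.55 feeder xyz [ 0.0427 -0.0848  0.2155] world [ 0.5973 -0.2498  0.2155] yawerr 0.03 F xyz_f [-3.21 -0.56 -1.31] open 0.0005 ff 1.6 tilt [-0.0001 -0.0002]
t 21.85 feeder xyz [ 0.0434 -0.0848  0.2155] world [ 0.5979 -0.2499  0.2155] yawerr 0.02 F xyz_f [-6.62 -0.03 -0.98] open 0.0005 ff 3.1 tilt [-0.0028  0.0006]
```

```bash

python3 -m handwheel '{"gripper":[-1,-1,-1],"linear":[[-0.0015,0,0],[0,0,0],[0,0,0]],"twist":[0,0,0]}' >/dev/null; python3 st.py
python3 -m handwheel '{"gripper":[-1,-1,-1,-1,-1],"linear":[[0.02,0,0],[0.02,0,0],[0,0,-0.045],[0,0,-0.045],[0,0,0]],"twist":[0,0,0,0,0]}' >/dev/null
python3 -m handwheel '{"gripper":[-1,-1,-1,-1,-1],"linear":[[0.05,0,0],[0.05,0,0],[0.05,0,0],[0.05,0,0],[0,0,0]],"twist":[0,0,0,0,0]}' >/dev/null;python3 st.py
python3 - <<'E'
from h import *
b=snap('scene','s6.png')
a=snap('top','t6.png')
B=cv2.resize(b[140:260,225:345],None,fx=4,fy=4,interpolation=2)
A=cv2.resize(a[155:275,240:320],None,fx=4,fy=4,interpolation=2)
cv2.imwrite('pics/c6.png',np.hstack([B,A])[:,:,::-1])
O=np.array([.5726,-.1581,0]);yaw=-.2035
u=np.array([np.cos(yaw),np.sin(yaw),0]);v=np.array([-u[1],u[0],0]);k=np.array([0,0,1])
P=[O-.084*v+.025*k+r*(np.sin(.55)*u+np.cos(.55)*k) for r in(.117,.163)]
print((proj('scene',P)-[225,140])*4)
E
```

```text
t 22.15 feeder xyz [ 0.0439 -0.0848  0.2154] world [ 0.5984 -0.25    0.2154] yawerr 0.01 F xyz_f [-9.21 -0.06  0.7 ] open 0.0004 ff 4.7 tilt [-0.0058  0.0013]
t 23.15 feeder xyz [-0.1977 -0.0842  0.3066] world [ 0.362  -0.2006  0.3066] yawerr -0.07 F xyz_f [ 0.48 -0.33  0.15] open 0.0005 ff 0.0 tilt [ 0.0036 -0.0025]
[[116.44884553 103.01507458]
 [ 88.43284837  62.38742566]]
```

View pics/c6.png

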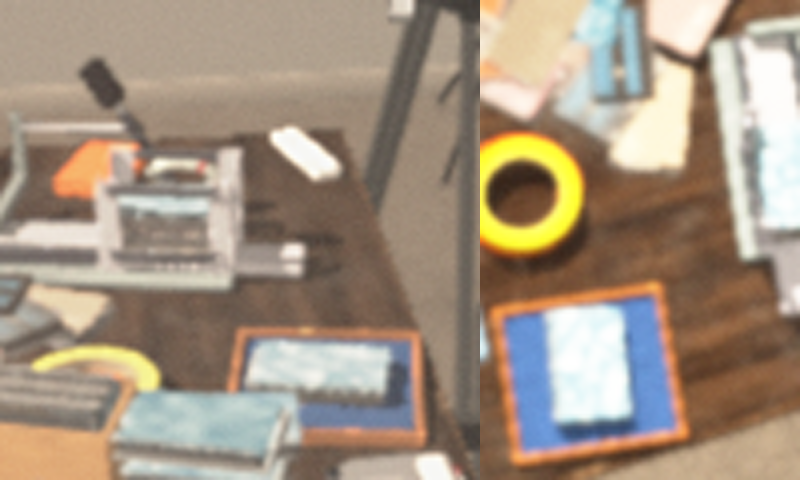

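The lever is at its rest stop: the knob spans crop (117,103) to (88,62), as predicted. The stack has dropped by one case and lies level, and case 1 lies flat in the middle of the tray (crop (590,365)). The robot touches nothing, so I'm handing in.

```bash
python3 -c "
from rig import *
print(finish_job())"
```

```text
the job is handed in; nothing more can be done
None
```

The job is handed in, and the last pictures show case 1 flat in the tray, the lever at its rest stop and the other three cases level in the magazine; the hand-in returned no verdict.

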